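# Fit the cover plate on the polishing machine

## Task

Take the long aluminium cover plate out of the wooden rack and lay it flat on the cork mat, letting go of it there. Then pick it up again, set it in the opening on top of the polishing machine's gear housing, and press it down until it is fully home, level and flush with the housing's top. Leave the other two plates in the rack, and do not disturb the oil bottle or the screwdriver.

Things in the scene. Friction and masses are not known exactly. Their poses are not given: they have to be found in the camera images.
- cover: Long flat aluminium plate, 96 x 60 x 10 mm, about 0.15 kg, a small dark screw mark near each corner; the longest of the three plates. Both faces alike. Origin at its centre; x = across the 10 mm thickness, y = along the 96 mm length, z = along the 60 mm width. It starts on a long edge in one of the rack's slots, top edge 66 mm above the bench.
- square_plate: Bystander: shorter aluminium plate, 52 mm long, 60 mm high, 10 mm thick, standing in another slot; origin at its centre, x across the thickness.
- arch_plate: Bystander: aluminium plate with a round top, 56 mm long, 62 mm high, 10 mm thick, standing in another slot; origin 30 mm above its lower edge, x across the thickness.
- rack: Fixed wooden rack, 166 mm (own x) by 110 mm (own y), 26 mm high, open slots along its y axis at x = -55, 0 and +55 mm; each slot 12 mm wide, its floor 6 mm above the bench, its walls 8 mm thick. Origin at the centre of its underside on the bench.
- mat: Fixed cork mat, 200 mm (own x) by 170 mm (own y), 4 mm thick, on the bench. Origin at the centre of its underside.
- opening (a point): Centre of the rectangular opening in the gear housing, level with the housing's flat top, 60 mm above the bench; axes as the housing's, z up. Opening 64 mm along x, 100 mm along y, 10 mm deep with a 2 mm chamfer: the seated plate is flush. Two stiff pads on its floor first hold the plate 7 mm proud.
- housing: Fixed polishing machine; origin on the bench under the opening's centre. Gear housing: top 130 mm (own x) by 150 mm (own y), 60 mm high. Beside it a motor with a brass wheel, 85 to 185 mm from the origin towards own -y, top 113 mm above the bench.
- pad_left (a joint): Rubber-topped pad (44 x 12 mm) in the opening, 34 mm from its centre towards own +y; 0 = up, 0.007 m = sunk level with the opening's floor. It sinks when pushed with about 6 N and stays where it is left.
- pad_right (a joint): The same pad at the other end, 34 mm from the centre towards own -y. Pushing the plate's middle sinks both at about 12 N.
- oil_bottle: Bystander: amber bottle, 48 mm across, 100 mm high, standing on the bench; origin at the centre of its underside.
- screwdriver: Bystander: screwdriver lying on the bench.
Not all that is in view belongs to the job. What is shaped like the cover but blue or pink is not meant.

How it is judged:
On the way:
1. the cover plate has been laid flat on the cork mat and let go (angle between the x axis of cover and the z axis of mat, either way round below 0.08 rad and contact force between cover and mat above 0.3 N and contact force between the fingers and cover below 0.05 N), for 0.2 s.
At the end, for the whole second after the job is handed in: The cover plate lies in the housing's opening, let go and at rest, its length along the opening's, its top flush with the housing's top (centre within 1.5 mm proud of home) and level within 0.025 rad; the other two plates stand in the rack, and the bottle and screwdriver are where they were (z of cover in the frame of opening between -0.0075 and -0.0035 m and horizontal distance between cover and opening below 0.006 m and angle between the x axis of cover and the z axis of opening, either way round below 0.025 rad and angle between the y axis of cover and the y axis of opening, either way round below 0.1 rad and linear speed of cover below 0.01 m/s and contact force between the fingers and cover below 0.05 N); the robot touches nothing.
It fails at once if the square plate is disturbed (distance of square_plate from where it was at the start of the episode above 0.02 m).
It fails at once if the arched plate is disturbed (distance of arch_plate from where it was at the start of the episode above 0.02 m).
It fails at once if the oil bottle is disturbed (distance of oil_bottle from where it was at the start of the episode above 0.03 m or angle between oil_bottle's own z axis and vertical above 0.5 rad).
It fails at once if the screwdriver is disturbed (distance of screwdriver from where it was at the start of the episode above 0.03 m).
It also fails if it takes over 72 s, if anything falls off the work surface, if the arm or the gripper's body presses on something with over 40 N, if the wrist force passes 120 N, or if a joint passes its speed limit or range.

## Robot

A 6-joint arm with a two-finger parallel gripper is mounted at the origin on the work surface. World frame = base frame: x ahead of the robot, y to its left, z up, the work surface at z = 0. Lengths are in m, angles in rad, forces in N, time in s.
With the tool pointing down it reaches from about 0.3 to 1 m from the base axis. Payload 5.1 kg.
Tool frame: the origin (TCP) lies midway between the tips of the shut fingers; the grasp point (between the pads) lies 19 mm behind it (ctrl.grip_depth is the distance from the TCP to the grasp point, in m); z points along the fingers, y is the line along which they close (so a half turn about z gives the same grasp; the last joint's range is limited). The gripper opens to 95 mm and grips with 3 to 60 N. Pads are 20 mm wide; open, the fingers measure 119 mm over their backs; the gripper's body (75 mm by 180 mm) begins 59 mm behind the grasp point.
Start: joints at [1.216, 0.124, 1.65, -0, 1.367, -0.083], TCP at [0.175, 0.626, 0.215] pointing down, gripper open.
Joint ranges: [-2.61, 2.61], [-1.02, 2.33], [0.03, 2.71], [-1.35, 4.49], [0.32, 2.68], [-2.91, 2.91]. Speed limits (rad/s): [2.57, 2.57, 3.14, 3.14, 3.14, 3.14].

## Interface

Orientations are given as a 3x3 rotation matrix whose columns are the frame's x, y, z axes.
In Python, from cell import ctrl gives the robot as it stands.
- The arm moves only by the shell command python3 -m handwheel 'ROWS' [FORCE]. ROWS is JSON, a list of rows, each a list of 3 entries, a list of its own where there are three numbers: the turn, a rotation vector about the tool's x, y, z in degrees, then the shift along the tool's x, y, z in mm, then the closure, from -1 (fully open) to 1 (shut). In form: [[[rx, ry, rz], [dx, dy, dz], jaw], ...]. A call has 1 to 10 rows; each row is the pose to reach, as a shift and turn from the pose commanded when the call began, along the tool's axes at that moment; what a row does not reach only later rows make up. A row lasts 1/10 s, in which the tool goes at most 50 mm and 8.59 degrees, less where a joint would pass 70% of its speed; a pose out of reach is approached as far as the arm can. A call with a gripper value outside its range is refused whole. The fingers move at their own pace and stop on an object; FORCE is the grip in N (left out, the last holds). Time passes only in rows, so rows that repeat a pose let the fingers close. It gives the time, the measured TCP pose, the force, the opening and the grip force at its end, in the units of the state.
- ctrl.get_obs(): the state, without advancing time (a new reading comes with each control period).
- ctrl.capture(name): name is "scene" or "top" or "wrist"; returns the picture (480x640x3 uint8, red, green, blue); there is no depth.
- ctrl.camera_params(name): a dict with "fx", "fy", "cx", "cy" (pixels), "position" and "rotation" of the camera in the world. Camera axes: x right, y down, z forward; pixel columns grow to the right and rows downward; lengths in m; the calibration is good to about 2 mm. A picture is of the moment at which its call begins: read the wrist's pose just before it. camera_params takes no time and is no camera call; for the wrist camera it gives the pose at the moment of the call.
- ctrl.job_done(): hands the job in; it is judged then, once.
Trained networks look in the newest picture that a camera, given by its name, has taken for a name from the list of things; names that differ only in an ending like _2 or _b are one class to them, and where a whole thing is asked for, a point or a joint stands for the part that bears it (a point fixed in the world has none). Each returns a list of dicts, best first, with "p" (0 to 1); they miss things now and then, are a little off and sometimes report something else, mostly with a low value. They report only what shows in the picture. A call takes as long as a camera call. They do not tell look-alikes from the thing itself.
- ctrl.trace(name, camera): "mask" (480x640 bool, what is visible of it) and "centre" ([column, row] in pixels, amid what is visible of it).
The state is a dict: "t": time; "q": joint angles; "joint_velocities": joint speeds; "joint_torque": joint torques, N m; "position": TCP position; "tcp_rot": TCP orientation; "wrist_force": force on the tool from outside, world axes, zero at the start; "ft_torque": the same for the moment, N m; "width": finger opening in m; "grasp_force": force on a finger pad.
Only numpy, scipy, OpenCV 4.12 (cv2) and the standard library are available. Lean on these libraries where they do the work, as an engineer would, in place of code of your own. Each camera call takes 0.05 s, during which the arm holds its last target. There are 200 camera calls.

## Working session

There is one attempt and no reset: what is moved stays moved. The work goes in short steps, Python scripts to look and compute and a shell command to move; the robot and the scene stay as the last step left them, time stands still between calls to the robot, and variables do not carry over. Pictures are saved under pics/ and viewed, at most 11 in all, crops included, and the job is handed in when it is done.

```bash
mkdir -p pics; ls; python3 - <<'E'
from cell import ctrl
import cv2,numpy as np
for c in ("top","scene"):
    im=ctrl.capture(c); cv2.imwrite(f"pics/{c}0.png",im[:,:,::-1]); np.save(f"{c}.npy",im)
    p=ctrl.camera_params(c); print(c,p)
    for n in ("cover","square_plate","arch_plate","rack","mat","housing","oil_bottle","screwdriver"):
        for d in ctrl.trace(n,c)[:3]:
            r=cv2.minAreaRect(np.argwhere(d["mask"])[:,::-1].astype(np.float32))
            print(n,round(d["p"],2),np.round(d["centre"]),np.round(r[0]),np.round(r[1]),round(r[2]))
o=ctrl.get_obs();print(o)
E
```

```text
pics
top {'fx': 619.6798772270889, 'fy': 619.6798772270889, 'cx': 317.4703219577138, 'cy': 240.27727611364733, 'position': array([0.44485375, 0.06327932, 1.32220213]), 'rotation': array([[ 0.01313451, -0.99329055,  0.11489718],
       [-0.99991163, -0.01281155,  0.00354889],
       [-0.00205307, -0.11493364, -0.99337105]])}
cover 0.83 [205. 293.] [206. 293.] [ 6. 49.] 82
cover 0.73 [130. 247.] [130. 249.] [49. 13.] 75
cover 0.68 [188. 355.] [190. 355.] [51.  7.] 2
square_plate 0.68 [421. 160.] [403. 157.] [12. 92.] 90
square_plate 0.59 [188. 243.] [191. 242.] [ 7. 29.] 83
arch_plate 0.58 [206. 267.] [204. 266.] [ 8. 29.] 86
rack 0.69 [206. 268.] [203. 269.] [78. 54.] 83
mat 0.81 [338. 269.] [335. 270.] [95. 80.] 88
housing 0.83 [534. 264.] [530. 268.] [163.  83.] 4
oil_bottle 0.43 [516. 259.] [514. 260.] [ 7. 21.] 4
screwdriver 0.93 [419. 161.] [403. 158.] [11. 92.] 90
screwdriver 0.37 [538. 266.] [531. 268.] [163.  83.] 4
scene {'fx': 456.1424604745336, 'fy': 456.1424604745336, 'cx': 323.9994702879032, 'cy': 230.84494656173098, 'position': array([0.92753866, 0.55778346, 0.84871701])
[... 787 characters left out ...]
e-02]), 'joint_velocities': array([-5.39602064e-06,  1.36141836e-04, -5.77996992e-04, -1.52571085e-03,
       -1.42423071e-03, -9.86703954e-04]), 'joint_torque': array([-1.24316939e-03, -4.17598987e+01, -3.60225892e+01,  7.73609988e-02,
        4.28805524e-02, -4.04611981e-06]), 'position': array([0.17451211, 0.62612288, 0.21469205]), 'tcp_rot': array([[-9.63291990e-01,  2.68455848e-01,  6.58693233e-06],
       [ 2.68455848e-01,  9.63291989e-01,  3.63304619e-05],
       [ 3.40798581e-06,  3.67651434e-05, -9.99999999e-01]]), 'wrist_force': array([-0.43195519, -0.39139971, -0.60201855]), 'ft_torque': array([0.01429668, 0.06583744, 0.00738335]), 'grasp_force': 0.0, 'width': 0.09525477318335335}
```

View pics/top0.png

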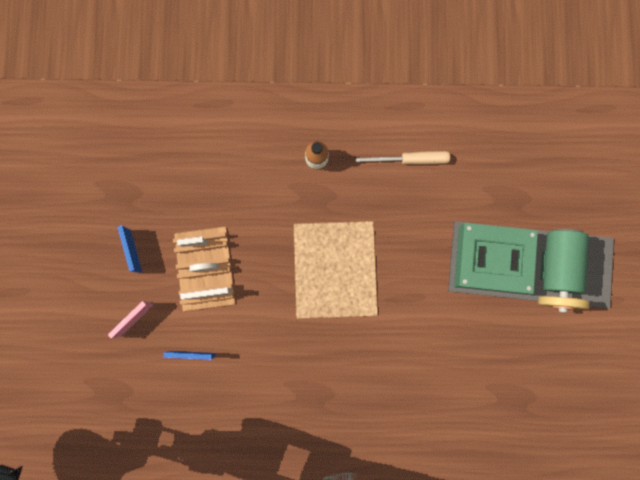

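```bash
cat > h.py <<'E'
from cell import ctrl
import cv2,numpy as np
def ray(p,uv,z):
    d=p["rotation"]@np.array([(uv[0]-p["cx"])/p["fx"],(uv[1]-p["cy"])/p["fy"],1])
    return p["position"]+d*(z-p["position"][2])/d[2]
def proj(p,X):
    c=p["rotation"].T@(np.asarray(X)-p["position"]); return c[:2]/c[2]*p["fx"]+[p["cx"],p["cy"]]
def corners(p,mask,z):
    r=cv2.minAreaRect(np.argwhere(mask)[:,::-1].astype(np.float32))
    return np.array([ray(p,b,z) for b in cv2.boxPoints(r)])
E
python3 - <<'E'
import cv2
a=cv2.imread('pics/top0.png')[210:390,100:280]; b=cv2.imread('pics/scene0.png')[240:420,340:520]
import numpy as np
cv2.imwrite('pics/crop0.png',np.hstack([cv2.resize(x,(400,400),interpolation=cv2.INTER_CUBIC) for x in (a,b)]))
E
```

```text
(no output)
```

View pics/crop0.png

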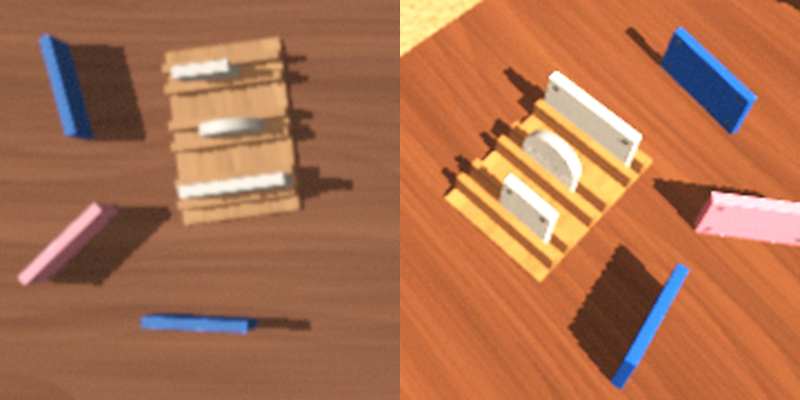

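The cover candidates in the top image are:
- Silver plate at (205,293), in the rack's lowest slot.
- Blue plate at (130,247).
- Blue plate at (188,355).
- Pink plate at (130,320).

The crop confirms that (205,293) is the cover. It is the longest aluminium plate in the rack and has screw marks at its corners in the scene view. The square plate is at (190,242) and the arch plate at (204,266). The housing is at right, with the opening around (498,259) and the motor towards −y.

```bash
python3 - <<'E'
from h import *
p=ctrl.camera_params("top"); ctrl.capture("top")
def rep(n,z,k=0):
    d=ctrl.trace(n,"top")
    if len(d)<=k: print(n,'none');return
    c=corners(p,d[k]["mask"],z); e=[c[1]-c[0],c[2]-c[1]]
    L=[np.linalg.norm(v) for v in e]; v=e[int(np.argmax(L))]
    print(n,c.mean(0).round(4),np.round(L,3),'yaw of long side',np.degrees(np.arctan2(v[1],v[0])).round(1)%180)
rep("cover",.066);rep("rack",.026);rep("mat",.004);rep("housing",.06)
o={n:ray(p,uv,z).round(3) for n,uv,z in [("open",(498,259),.06),("bottle",(317,150),.1),("arch",(204,266),.06),("square",(190,242),.066),("blue",(188,355),.06)]};print(o)
E
```

```text
cover [0.5683 0.4507 0.066 ] [0.026 0.103] yaw of long side 17.19999999999999
rack [0.5326 0.3068 0.026 ] [0.117 0.167] yaw of long side 8.5
mat [0.535  0.0313 0.004 ] [0.174 0.203] yaw of long side 2.6999999999999886
housing [ 0.5411 -0.3675  0.06  ] [0.169 0.332] yaw of long side 86.4
{'open': array([ 0.557, -0.301,  0.06 ]), 'bottle': array([0.77 , 0.071, 0.1  ]), 'arch': array([0.535, 0.299, 0.06 ]), 'square': array([0.583, 0.328, 0.066]), 'blue': array([0.356, 0.325, 0.06 ])}
```

```bash
python3 - <<'E'
import cv2
a=cv2.imread('pics/top0.png')[210:320,440:620]
cv2.imwrite('pics/crop1.png',cv2.resize(a,(792,484),interpolation=cv2.INTER_CUBIC))
E
```

```text
(no output)
```

View pics/crop1.png

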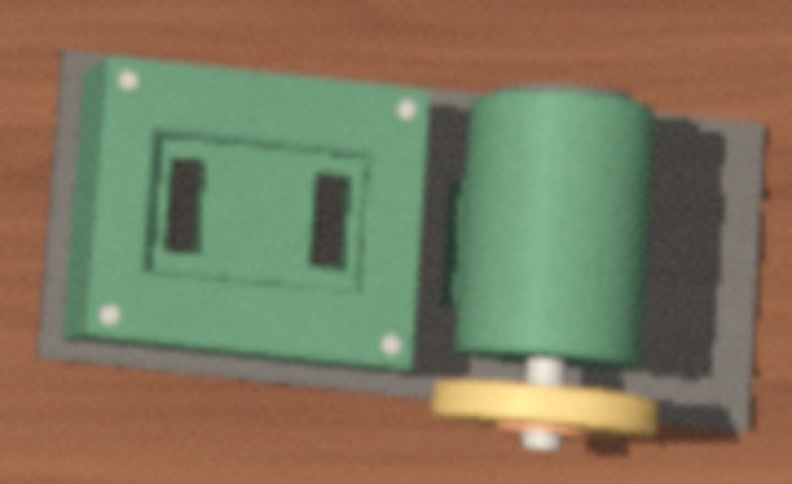

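The housing's four screws and both dark pads show clearly, with the pads at about (183,205) and (330,222) in the crop. The opening's long axis is tilted a few degrees in the image. I'll hover over the cover for a close look.

```bash
python3 -m handwheel '[[[0,0,66],[-384,-242,-35],-1],[[0,0,66],[-384,-242,-35],-1],[[0,0,66],[-384,-242,-35],-1],[[0,0,66],[-384,-242,-35],-1],[[0,0,66],[-384,-242,-35],-1],[[0,0,66],[-384,-242,-35],-1],[[0,0,66],[-384,-242,-35],-1],[[0,0,66],[-384,-242,-35],-1],[[0,0,66],[-384,-242,-35],-1],[[0,0,66],[-384,-242,-35],-1]]' 25
python3 - <<'E'
from h import *
p=ctrl.camera_params("wrist"); im=ctrl.capture("wrist"); cv2.imwrite("pics/w1.png",im[:,:,::-1])
print(p, ctrl.get_obs()["position"])
for n in ("cover","rack","arch_plate","square_plate"):
    for d in ctrl.trace(n,"wrist")[:3]:
        z={"rack":.026}.get(n,.066); c=corners(p,d["mask"],z)
        print(n,round(d["p"],2),np.round(d["centre"]),c[:,:2].round(4).tolist())
E
```

```text
t: 2.15
position: [0.4826, 0.2863, 0.2504]
tcp_rot: [[-0.141, 0.99, 0.002], [0.99, 0.141, -0.001], [-0.001, 0.002, -1.0]]
wrist_force: [-0.3, 0.1, 0.8]
width: 0.095
grasp_force: 0.0
{'fx': 332.4088136060002, 'fy': 332.4088136060002, 'cx': 319.17856869838624, 'cy': 242.00802963644898, 'position': array([0.47227094, 0.36143407, 0.42085546]), 'rotation': array([[ 0.98995302,  0.13520914,  0.04137037],
       [ 0.14135764, -0.95324591, -0.26709596],
       [ 0.00332232,  0.27026048, -0.96278151]])} [0.48148527 0.28755634 0.25012109]
cover 0.96 [209. 162.] [[0.35, 0.281], [0.3528, 0.3746], [0.3776, 0.3764], [0.3766, 0.2828]]
cover 0.79 [282.  47.] [[0.3847, 0.4785], [0.3953, 0.487], [0.468, 0.4161], [0.4571, 0.4065]]
cover 0.78 [317. 206.] [[0.4682, 0.3454], [0.4775, 0.3467], [0.4913, 0.2506], [0.4814, 0.2492]]
rack 0.64 [356. 199.] [[0.4454, 0.3522], [0.6011, 0.3761], [0.6281, 0.2679], [0.4601, 0.2421]]
rack 0.18 [366. 205.] [[0.5236, 0.3331], [0.5399, 0.3354], [0.5512, 0.2748], [0.5343, 0.2724]]
arch_plate 0.78 [363. 205.] [[0.5186, 0.3349], [0.5332, 0.337], [0.5434, 0.2825], [0.5282, 0.2803]]
square_plate 0.85 [412. 190.] [[0.5756, 0.3032], [0.566, 0.3555], [0.587, 0.3578], [0.5974, 0.3057]]
```

View pics/w1.png

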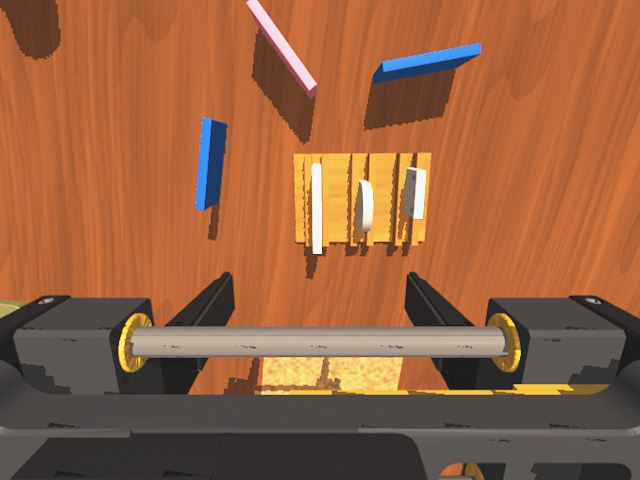

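The wrist view shows the rack at the centre. The cover is at (317,206) and measures 97 x 9.5 mm. The arch plate is at (363,205), and the blue and pink look-alikes are outside the rack. The arch plate is only 50 mm away, so I'll go down with the jaws at about 28 mm.

```bash
python3 -m handwheel '[[[0,0,0],[11,-1,50],0.4],[[0,0,0],[11,-1,90],0.4],[[0,0,0],[11,-1,120],0.4],[[0,0,0],[11,-1,130],0.4],[[0,0,0],[11,-1,130],0.4],[[0,0,0],[11,-1,130],0.4]]' 25
python3 - <<'E'
from h import *
p=ctrl.camera_params("wrist"); im=ctrl.capture("wrist"); 
print(ctrl.get_obs()["position"],ctrl.get_obs()["width"])
for d in ctrl.trace("cover","wrist")[:3]:
        c=corners(p,d["mask"],.066)
        print(round(d["p"],2),np.round(d["centre"]),c[:,:2].mean(0),c[:,:2].round(4).tolist())
E
```

```text
t: 3.0
position: [0.4775, 0.3018, 0.1215]
tcp_rot: [[-0.148, 0.989, 0.002], [0.989, 0.148, 0.001], [0.001, 0.002, -1.0]]
wrist_force: [-0.5, 0.3, 0.5]
width: 0.0526
grasp_force: 0.0
[0.47801455 0.30181177 0.12215848] 0.04847077794865244
0.7 [323. 257.] [0.4791914  0.30009784] [[0.4666, 0.3497], [0.4766, 0.3512], [0.4924, 0.2505], [0.4811, 0.2489]]
0.63 [164. 188.] [0.36709693 0.3293722 ] [[0.3477, 0.2807], [0.3539, 0.3755], [0.3847, 0.378], [0.3821, 0.2832]]
0.57 [487.  42.] [0.56150205 0.45303918] [[0.5053, 0.4447], [0.6089, 0.4783], [0.6189, 0.462], [0.513, 0.4272]]
```

```bash
python3 -m handwheel '[[[0,0,0],[-3,1,0],0.4],[[0,0,0],[-3,1,0],0.4],[[0,0,0],[-3,1,0],0.4],[[0,0,0],[-3,1,30],0.4],[[0,0,0],[-3,1,60],0.4],[[0,0,0],[-3,1,80],0.4],[[0,0,0],[-3,1,80],0.4],[[0,0,0],[-3,1,80],1],[[0,0,0],[-3,1,80],1],[[0,0,0],[-3,1,80],1]]' 25; python3 -m handwheel '[[[0,0,0],[0,0,0],1],[[0,0,0],[0,0,0],1],[[0,0,0],[0,0,0],1]]'
```

```text
t: 4.1
position: [0.4794, 0.2984, 0.0415]
tcp_rot: [[-0.146, 0.989, 0.002], [0.989, 0.146, 0.001], [0.001, 0.003, -1.0]]
wrist_force: [-2.7, 0.5, -1.6]
width: 0.01
grasp_force: 11.2
t: 4.4
position: [0.4793, 0.2984, 0.0415]
tcp_rot: [[-0.147, 0.989, 0.002], [0.989, 0.147, 0.001], [0.001, 0.002, -1.0]]
wrist_force: [-1.2, -0.1, 6.7]
width: 0.0098
grasp_force: 25.0
```

```bash
python3 -m handwheel '[[[0,0,0],[0,0,-10],1],[[0,0,0],[0,0,-35],1],[[0,0,0],[0,0,-70],1],[[0,0,0],[0,0,-110],1],[[0,0,0],[0,0,-120],1],[[0,0,0],[0,0,-120],1]]' 40; python3 -m handwheel '[[[-40,0,0],[-274,28,0],1],[[-40,0,0],[-274,28,0],1],[[-40,0,0],[-274,28,0],1],[[-40,0,0],[-274,28,0],1],[[-40,0,0],[-274,28,0],1],[[-40,0,0],[-274,28,0],1],[[-40,0,0],[-274,28,0],1],[[-40,0,0],[-274,28,0],1],[[-40,0,0],[-274,28,0],1],[[-40,0,0],[-274,28,0],1]]'
python3 - <<'E'
from h import *
im=ctrl.capture("scene"); cv2.imwrite("pics/s2.png",im[:,:,::-1])
E
```

```text
t: 5.0
position: [0.4795, 0.2984, 0.162]
tcp_rot: [[-0.147, 0.989, 0.004], [0.989, 0.147, 0.002], [0.001, 0.004, -1.0]]
wrist_force: [0.0, 0.1, -1.4]
width: 0.0097
grasp_force: 40.0
t: 6.0
position: [0.5458, 0.0324, 0.1589]
tcp_rot: [[-0.149, 0.758, 0.634], [0.989, 0.114, 0.096], [0.0, 0.642, -0.767]]
wrist_force: [-0.1, 0.9, -1.5]
width: 0.0102
grasp_force: 40.0
```

View pics/s2.png

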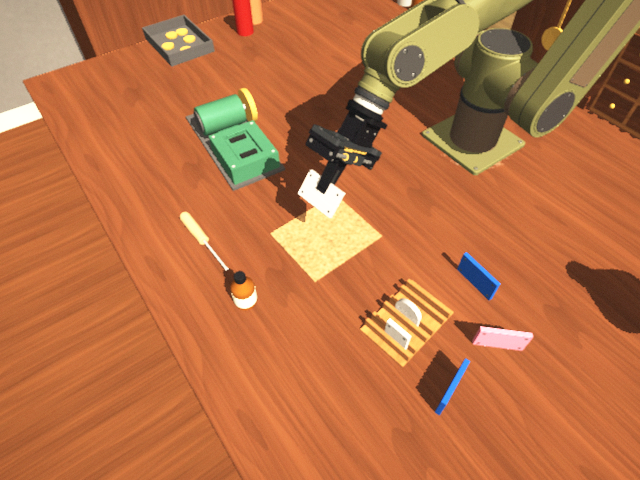

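The cover at (320,193) is held and tilted above the mat's near corner, and the other two plates still stand in the rack at about (403,322). Next I'll lower it.

```bash
python3 -m handwheel '[[[0,0,0],[0,-25,30],1],[[0,0,0],[0,-50,60],1],[[0,0,0],[0,-67,80],1],[[0,0,0],[0,-73,87],1],[[0,0,0],[0,-75,90],1],[[0,0,0],[0,-77,92],1],[[0,0,0],[0,-79,94],1],[[0,0,0],[0,-79,94],1]]' 40
```

```text
t: 6.85
position: [0.546, 0.0296, 0.0401]
tcp_rot: [[-0.149, 0.758, 0.635], [0.989, 0.113, 0.097], [0.002, 0.642, -0.766]]
wrist_force: [-0.0, 0.7, -1.5]
width: 0.0099
grasp_force: 40.0
```

```bash
python3 -m handwheel '[[[0,0,0],[0,-2,2],1],[[0,0,0],[0,-3,3],1],[[0,0,0],[0,-3,4],1],[[0,0,0],[0,-3,4],1]]' 40
```

```text
t: 7.25
position: [0.5449, 0.0284, 0.036]
tcp_rot: [[-0.15, 0.76, 0.632], [0.989, 0.113, 0.099], [0.004, 0.64, -0.769]]
wrist_force: [0.1, -0.1, -0.5]
width: 0.0097
grasp_force: 40.0
```

```bash
python3 -m handwheel '[[[0,0,0],[0,-1,1],1],[[0,0,0],[0,-1,1],0.6],[[0,0,0],[0,-1,1],0.5],[[0,0,0],[0,-1,1],0.5],[[0,0,0],[0,-1,1],0.5],[[0,0,0],[0,-1,-10],0.5],[[0,0,0],[0,-1,-25],0.5],[[0,0,0],[0,-1,-45],0.5],[[0,0,0],[0,-1,-70],0.5],[[0,0,0],[0,-1,-110],0]]' 40
python3 -m handwheel '[[[40,0,0],[0,40,-190],-1],[[40,0,0],[0,40,-190],-1],[[40,0,0],[0,40,-190],-1],[[40,0,0],[0,40,-190],-1],[[40,0,0],[0,40,-190],-1],[[40,0,0],[0,40,-190],-1],[[40,0,0],[0,40,-190],-1]]'
python3 - <<'E'
from h import *
for c in ("wrist","top"):
    p=ctrl.camera_params(c); im=ctrl.capture(c); cv2.imwrite(f"pics/{c}3.png",im[:,:,::-1])
    for d in ctrl.trace("cover",c)[:4]:
        k=corners(p,d["mask"],.014)
        print(c,round(d["p"],2),np.round(d["centre"]),k[:,:2].mean(0),k[:,:2].round(4).tolist())
E
```

```text
t: 8.25
position: [0.4733, 0.0177, 0.1188]
tcp_rot: [[-0.15, 0.763, 0.629], [0.989, 0.113, 0.1], [0.006, 0.636, -0.771]]
wrist_force: [0.2, -1.1, 0.9]
width: 0.0278
grasp_force: 0.0
t: 8.95
position: [0.385, 0.0034, 0.2902]
tcp_rot: [[-0.151, 0.989, -0.005], [0.989, 0.151, 0.004], [0.005, -0.005, -1.0]]
wrist_force: [-0.2, -0.6, -0.7]
width: 0.0822
grasp_force: 0.0
wrist 0.79 [429. 204.] [0.5344799  0.02561104] [[0.5105, -0.0255], [0.4949, 0.071], [0.5567, 0.0766], [0.5759, -0.0197]]
top 0.94 [132. 318.] [0.42362108 0.45789842] [[0.3913, 0.503], [0.4703, 0.4281], [0.4559, 0.4128], [0.377, 0.4877]]
top 0.83 [185. 355.] [0.35271206 0.3321954 ] [[0.3469, 0.3844], [0.3616, 0.3844], [0.3586, 0.2799], [0.3438, 0.2801]]
top 0.72 [334. 269.] [0.53405782 0.02584477] [[0.5589, 0.0786], [0.5717, -0.019], [0.5091, -0.0267], [0.4965, 0.0704]]
top 0.62 [128. 251.] [0.57159684 0.46651029] [[0.6178, 0.4947], [0.6249, 0.468], [0.5254, 0.4384], [0.5183, 0.465]]
```

View pics/wrist3.png

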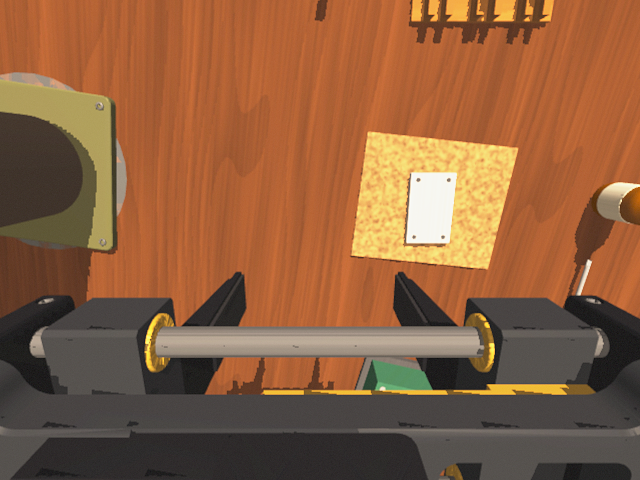

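The wrist view shows the cover flat on the mat at (429,205) and released. It measures 62 x 97 mm and is centred at (0.534, 0.026), and the top camera agrees. Before picking it up, I'll look at the housing from close above.

```bash
python3 -m handwheel '[[[0,0,12],[-354,113,30],-1],[[0,0,12],[-354,113,30],-1],[[0,0,12],[-354,113,30],-1],[[0,0,12],[-354,113,30],-1],[[0,0,12],[-354,113,30],-1],[[0,0,12],[-354,113,30],-1],[[0,0,12],[-354,113,30],-1],[[0,0,12],[-354,113,30],-1],[[0,0,12],[-354,113,30],-1],[[0,0,12],[-354,113,30],-1]]'
python3 - <<'E'
from h import *
p=ctrl.camera_params("wrist"); im=ctrl.capture("wrist")
uv=proj(p,[.557,-.303,.06]);print(uv); u,v=map(int,uv)
c=im[max(v-120,0):v+120,max(u-150,0):u+150]; print(max(u-150,0),max(v-120,0))
cv2.imwrite("pics/hous.png",cv2.resize(c,None,fx=2.5,fy=2.5,interpolation=cv2.INTER_CUBIC)[:,:,::-1]); np.save("hous.npy",im)
import pickle; pickle.dump(p,open("hp.pkl","wb"))
for n in ("pad_left","housing"):
    for d in ctrl.trace(n,"wrist")[:2]:
        print(n,round(d["p"],2),np.round(d["centre"]),ray(p,d["centre"],.06))
E
```

```text
t: 10.15
position: [0.5488, -0.3294, 0.2589]
tcp_rot: [[0.06, 0.998, -0.006], [0.998, -0.06, 0.005], [0.004, -0.006, -1.0]]
wrist_force: [0.3, -0.2, 0.0]
width: 0.095
grasp_force: 0.0
[325.05421075 195.69750634]
175 75
pad_left 0.72 [330. 163.] [ 0.56477722 -0.26846245  0.06      ]
housing 0.88 [325. 228.] [ 0.5544794  -0.33993312  0.06      ]
```

View pics/hous.png

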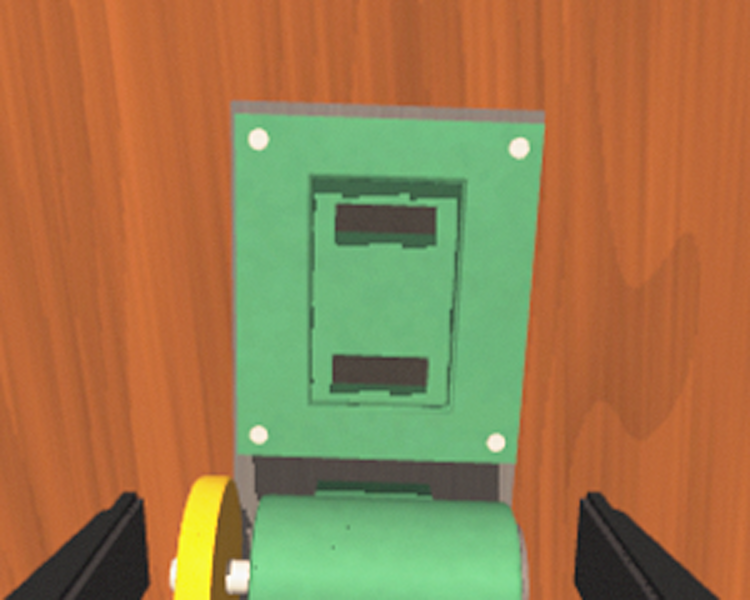

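The opening's corners in the crop are about (309,176), (466,180), (452,407) and (307,403). The housing's top corners are (235,113), (545,122), (518,463) and (235,456). I'll measure from both sets.

```bash
python3 - <<'E'
from h import *
import pickle; p=pickle.load(open("hp.pkl","rb"))
def f(name,cs,z,p,s,o):
    X=np.array([ray(p,(c[0]/s+o[0],c[1]/s+o[1]),z) for c in cs])[:,:2]
    e=[X[1]-X[0],X[2]-X[1],X[2]-X[3],X[3]-X[0]]
    print(name,X.mean(0).round(4),[round(float(np.linalg.norm(v)),4) for v in e],[round(float(np.degrees(np.arctan2(v[1],v[0]))),1) for v in e])
f("opening",[(309,176),(466,180),(452,407),(307,403)],.06,p,2.5,(175,75))
f("top",[(235,113),(545,122),(518,463),(235,456)],.06,p,2.5,(175,75))
f("screws",[(258,139),(519,148),(496,442),(259,435)],.061,p,2.5,(175,75))
f("pads",[(336,206),(436,206),(427,390),(332,386)],.057,p,2.5,(175,75))
q=ctrl.camera_params("top")
f("screws top",[(128,80),(406,108),(391,345),(109,315)],.061,q,4.4,(440,210))
for k in ((155,132),(370,155),(359,290),(147,268)):pass
f("open top",[(155,132),(370,155),(359,290),(147,268)],.06,q,4.4,(440,210))
o=ctrl.get_obs();print(o["position"],o["tcp_rot"].round(4).tolist())
E
```

```text
opening [ 0.5608 -0.3005] [0.0671, 0.1003, 0.0666, 0.1002] [-4.8, -95.1, -4.9, -94.8]
top [ 0.5606 -0.3014] [0.1302, 0.1508, 0.1324, 0.1512] [-5.0, -94.8, -4.8, -95.7]
screws [ 0.5605 -0.3014] [0.1102, 0.1298, 0.1098, 0.1302] [-5.3, -95.2, -5.1, -95.0]
pads [ 0.5604 -0.3026] [0.0435, 0.0822, 0.0438, 0.0804] [-3.4, -94.9, -5.8, -95.1]
screws top [ 0.559  -0.3026] [0.1297, 0.1107, 0.1303, 0.1101] [-95.1, 174.9, -95.3, 174.6]
open top [ 0.5592 -0.3025] [0.1002, 0.0633, 0.0983, 0.0636] [-95.4, 174.0, -95.2, 175.7]
[ 0.54924403 -0.32854501  0.26004943] [[0.0578, 0.9983, -0.0043], [0.9983, -0.0578, 0.0034], [0.0032, -0.0045, -1.0]]
```

```bash
python3 -m handwheel '[[[0,0,-11],[353,-35,0],-1],[[0,0,-11],[353,-35,0],-1],[[0,0,-11],[353,-35,0],-1],[[0,0,-11],[353,-35,50],-1],[[0,0,-11],[353,-35,100],-1],[[0,0,-11],[353,-35,100],-1],[[0,0,-11],[353,-35,100],-1],[[0,0,-11],[353,-35,100],-1],[[0,0,-11],[353,-35,100],-1],[[0,0,-11],[353,-35,100],-1]]'
python3 - <<'E'
from h import *
p=ctrl.camera_params("wrist"); im=ctrl.capture("wrist"); o=ctrl.get_obs(); print(o["position"],o["tcp_rot"].round(4).tolist())
for d in ctrl.trace("cover","wrist")[:2]:
    k=corners(p,d["mask"],.014)[:,:2]; e=[k[1]-k[0],k[2]-k[1]]
    print(round(d["p"],2),np.round(d["centre"]),k.mean(0),[np.linalg.norm(v).round(4) for v in e],[np.degrees(np.arctan2(v[1],v[0])).round(1) for v in e])
E
```

```text
t: 11.3
position: [0.5345, 0.0257, 0.1614]
tcp_rot: [[-0.135, 0.991, -0.004], [0.991, 0.135, 0.003], [0.004, -0.004, -1.0]]
wrist_force: [-0.0, -0.3, -0.4]
width: 0.0952
grasp_force: 0.0
[0.53519686 0.02492592 0.1620763 ] [[-0.1336, 0.991, -0.0029], [0.991, 0.1336, 0.0031], [0.0034, -0.0024, -1.0]]
0.77 [316. 224.] [0.53451936 0.02553259] [np.float64(0.0596), np.float64(0.0962)] [np.float64(9.1), np.float64(-79.5)]
```

```bash
python3 -m handwheel '[[[0,0,-1],[1,-1,40],-1],[[0,0,-1],[1,-1,80],-1],[[0,0,-1],[1,-1,120],-1],[[0,0,-1],[1,-1,140],-1],[[0,0,-1],[1,-1,149],-1],[[0,0,-1],[1,-1,153],-1],[[0,0,-1],[1,-1,153],-1]]' 25
python3 -m handwheel '[[[0,0,0],[0,0,0],1],[[0,0,0],[0,0,0],1],[[0,0,0],[0,0,0],1],[[0,0,0],[0,0,0],1],[[0,0,0],[0,0,0],1],[[0,0,0],[0,0,0],1],[[0,0,0],[0,0,0],1],[[0,0,0],[0,0,0],1]]' 25
```

```text
t: 12.1
position: [0.5343, 0.0258, 0.009]
tcp_rot: [[-0.149, 0.989, -0.003], [0.989, 0.149, 0.003], [0.004, -0.002, -1.0]]
wrist_force: [-0.7, -0.3, 0.0]
width: 0.0948
grasp_force: 0.0
t: 12.9
position: [0.5331, 0.0265, 0.008]
tcp_rot: [[-0.15, 0.989, -0.005], [0.989, 0.15, 0.004], [0.004, -0.004, -1.0]]
wrist_force: [0.0, -0.2, 2.2]
width: 0.0597
grasp_force: 25.0
```

```bash
python3 -m handwheel '[[[0,0,0],[0,0,-10],1],[[0,0,0],[0,0,-40],1],[[0,0,0],[0,0,-80],1],[[0,0,0],[0,0,-120],1],[[0,0,0],[0,0,-150],1],[[0,0,0],[0,0,-160],1],[[0,0,0],[0,0,-160],1]]' 35
python3 -m handwheel '[[[0,0,2],[-30,-2,0],1],[[0,0,4],[-70,-5,0],1],[[0,0,6],[-120,-8,0],1],[[0,0,8],[-170,-12,0],1],[[0,0,10],[-220,-15,0],1],[[0,0,12],[-270,-19,0],1],[[0,0,13.6],[-310,-22,0],1],[[0,0,13.6],[-329,-23,0],1],[[0,0,13.6],[-329,-23,0],1],[[0,0,13.6],[-329,-23,0],1]]'
python3 - <<'E'
from h import *
p=ctrl.camera_params("wrist"); im=ctrl.capture("wrist"); o=ctrl.get_obs(); print(o["position"],o["tcp_rot"].round(4).tolist(),o["width"])
cv2.imwrite("pics/w5.png",im[:,:,::-1])
z=o["position"][2]+.005
for d in ctrl.trace("cover","wrist")[:2]:
    k=corners(p,d["mask"],z)[:,:2]; e=[k[1]-k[0],k[2]-k[1]]
    print(round(d["p"],2),np.round(d["centre"]),k.mean(0),[np.linalg.norm(v).round(4) for v in e],[np.degrees(np.arctan2(v[1],v[0])).round(1) for v in e])
E
```

```text
t: 13.6
position: [0.5348, 0.0258, 0.1694]
tcp_rot: [[-0.15, 0.989, -0.002], [0.989, 0.15, 0.003], [0.004, -0.001, -1.0]]
wrist_force: [-0.7, 0.4, -1.8]
width: 0.0596
grasp_force: 35.0
t: 14.6
position: [0.5597, -0.3017, 0.1643]
tcp_rot: [[0.086, 0.996, -0.008], [0.996, -0.086, 0.006], [0.006, -0.008, -1.0]]
wrist_force: [-0.1, 0.3, -1.4]
width: 0.0594
grasp_force: 35.0
[ 0.55998615 -0.30116296  0.16489667] [[0.0855, 0.9963, -0.0072], [0.9963, -0.0854, 0.0057], [0.0051, -0.0076, -1.0]] 0.059502567694779455
0.87 [319. 272.] [ 0.56111025 -0.30224653] [np.float64(0.0969), np.float64(0.0592)] [np.float64(82.4), np.float64(-4.9)]
```

View pics/w5.png

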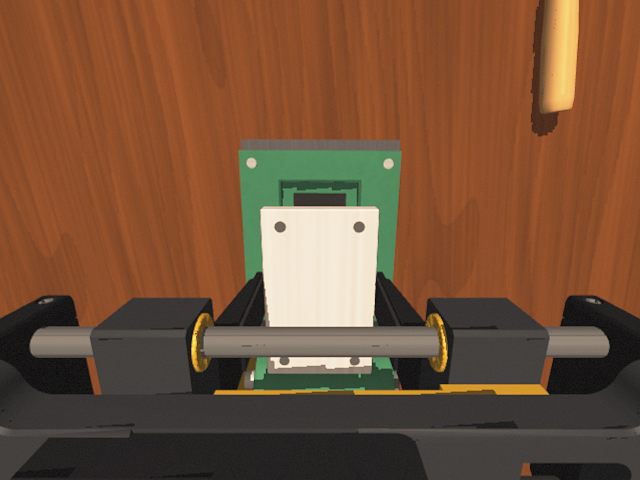

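The held cover is centred at (319,290) and lies straight over the opening. Its measured centre is (0.561, −0.302) at −5°, matching the opening. Next I'll lower it.

```bash
python3 -m handwheel '[[[0,0,0],[0,0,30],1],[[0,0,0],[0,0,60],1],[[0,0,0],[0,0,80],1],[[0,0,0],[0,0,90],1],[[0,0,0],[0,0,96],1],[[0,0,0],[0,0,99],1],[[0,0,0],[0,0,99],1]]' 
python3 -m handwheel '[[[0,0,0],[0,0,1],1],[[0,0,0],[0,0,2],1],[[0,0,0],[0,0,3],1],[[0,0,0],[0,0,3],1]]'
```

```text
t: 15.4
position: [0.5606, -0.3025, 0.0683]
tcp_rot: [[0.086, 0.996, -0.004], [0.996, -0.086, 0.003], [0.003, -0.004, -1.0]]
wrist_force: [0.3, 0.4, -0.9]
width: 0.0594
grasp_force: 35.0
t: 15.8
position: [0.56, -0.3026, 0.0646]
tcp_rot: [[0.087, 0.996, -0.005], [0.996, -0.087, 0.004], [0.003, -0.005, -1.0]]
wrist_force: [-0.3, 0.9, -1.1]
width: 0.0596
grasp_force: 35.0
```

```bash
python3 -m handwheel '[[[0,0,0],[0,0,1],1],[[0,0,0],[0,0,2],1],[[0,0,0],[0,0,3],1],[[0,0,0],[0,0,3],1]]'
```

```text
t: 16.2
position: [0.5603, -0.3025, 0.0624]
tcp_rot: [[0.087, 0.996, -0.005], [0.996, -0.087, 0.003], [0.003, -0.005, -1.0]]
wrist_force: [-2.5, 2.1, 4.7]
width: 0.0597
grasp_force: 35.0
```

It made contact at about the pad height. I'll release it, back off and look.

```bash
python3 -m handwheel '[[[0,0,0],[0,0,-1],0.2],[[0,0,0],[0,0,-1],-0.5],[[0,0,0],[0,0,-1],-0.6],[[0,0,0],[0,0,-1],-0.6],[[0,0,0],[0,0,-1],-0.6],[[0,0,0],[0,0,-15],-0.6],[[0,0,0],[0,0,-50],-0.6],[[0,0,0],[0,0,-95],-0.6],[[0,0,0],[-30,0,-95],-0.6],[[0,0,0],[-30,0,-95],-0.6]]'
python3 - <<'E'
from h import *
p=ctrl.camera_params("wrist"); im=ctrl.capture("wrist"); o=ctrl.get_obs(); print(o["position"],o["width"])
u,v=map(int,proj(p,[.56,-.302,.065])); print(u,v)
cv2.imwrite("pics/w6.png",cv2.resize(im[v-110:v+110,u-130:u+130],None,fx=2.7,fy=2.7,interpolation=cv2.INTER_CUBIC)[:,:,::-1])
for d in ctrl.trace("cover","wrist")[:2]:
    k=corners(p,d["mask"],.067)[:,:2]; e=[k[1]-k[0],k[2]-k[1]]
    print(round(d["p"],2),np.round(d["centre"]),k.mean(0),[np.linalg.norm(v).round(4) for v in e],[np.degrees(np.arctan2(v[1],v[0])).round(1) for v in e])
E
```

```text
t: 17.2
position: [0.559, -0.3359, 0.1605]
tcp_rot: [[0.088, 0.996, -0.0], [0.996, -0.088, -0.001], [-0.001, 0.0, -1.0]]
wrist_force: [-0.9, 0.4, -0.7]
width: 0.0761
grasp_force: 0.0
[ 0.55823778 -0.33410909  0.15844341] 0.07617194851399142
315 203
0.56 [319. 201.] [ 0.56116703 -0.30445614] [np.float64(0.0594), np.float64(0.0975)] [np.float64(-5.0), np.float64(-93.3)]
```

View pics/w6.png

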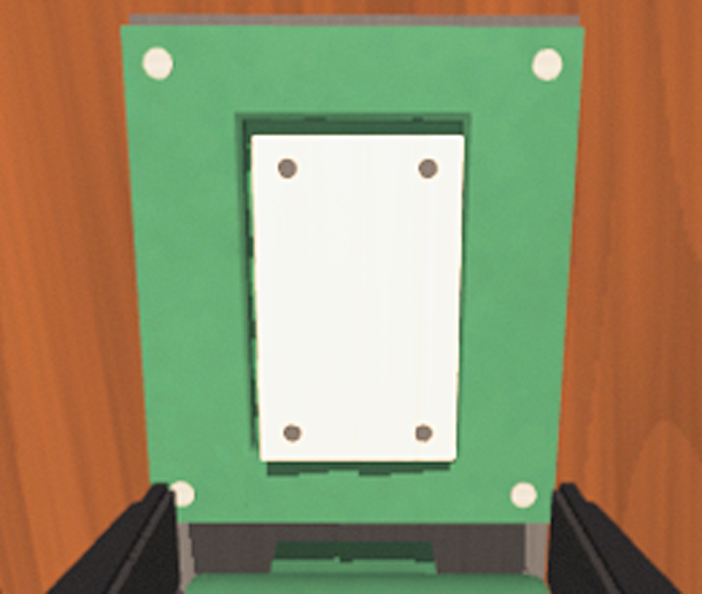

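The plate sits in the opening (crop edges 250–465 by 135–460) with a bigger gap at the far, +y end. I'll measure plate and housing in this same picture.

```bash
python3 - <<'E'
from h import *
p=ctrl.camera_params("wrist")
def f(n,cs,z):
    X=np.array([ray(p,(c[0]/2.7+185,c[1]/2.7+93),z) for c in cs])[:,:2]; R=np.array([[.9962,-.0872],[.0872,.9962]])
    print(n,X.mean(0).round(4),[np.linalg.norm(X[i]-X[i-1]).round(4) for i in range(4)]); return X.mean(0),R
a,R=f("screws",[(157,63),(547,64),(523,494),(181,494)],.061)
b,_=f("top",[(122,27),(583,28),(552,523),(152,523)],.06)
for z in (.067,.065):
    c,_=f("plate",[(250,135),(465,135),(456,460),(261,460)],z); print("offset in housing axes mm",((c-(a+b)/2)@R.T.T*1000).round(1))
print(ctrl.get_obs()["position"])
E
```

```text
screws [ 0.5585 -0.2973] [np.float64(0.1286), np.float64(0.1089), np.float64(0.1281), np.float64(0.1085)]
top [ 0.5585 -0.2977] [np.float64(0.1484), np.float64(0.1279), np.float64(0.1479), np.float64(0.1286)]
plate [ 0.5601 -0.3003] [np.float64(0.0956), np.float64(0.0599), np.float64(0.0956), np.float64(0.0598)]
offset in housing axes mm [ 1.4 -3. ]
plate [ 0.56   -0.3006] [np.float64(0.0964), np.float64(0.0603), np.float64(0.0963), np.float64(0.0603)]
offset in housing axes mm [ 1.3 -3.3]
[ 0.5577926  -0.33301379  0.1570576 ]
```

Relative to the housing, the plate is about 2.7 mm too far −y and 1.6 mm too far +x, so it rests on the chamfer. I'll regrip it and shift it.

```bash
python3 -m handwheel '[[[0,0,0],[30,0,0],-0.6],[[0,0,0],[30,0,20],-0.6],[[0,0,0],[30,0,55],-0.6],[[0,0,0],[30,0,80],-0.6],[[0,0,0],[30,0,92],-0.6],[[0,0,0],[30,0,95],-0.6],[[0,0,0],[30,0,95],-0.6],[[0,0,0],[30,0,95],-0.6]]' 25
```

```text
t: 18.1
position: [0.5603, -0.3025, 0.062]
tcp_rot: [[0.086, 0.996, -0.004], [0.996, -0.086, 0.003], [0.003, -0.005, -1.0]]
wrist_force: [0.0, 0.1, -0.6]
width: 0.0758
grasp_force: 0.0
```

```bash
python3 -m handwheel '[[[0,0,0],[0,0,0],1],[[0,0,0],[0,0,0],1],[[0,0,0],[0,0,0],1],[[0,0,0],[0,0,0],1],[[0,0,0],[0,0,0],1],[[0,0,0],[0,0,-4],1],[[0,0,0],[0,0,-4],1],[[0,0,0],[2.6,-1.6,-4],1],[[0,0,0],[2.6,-1.6,-4],1]]' 30
python3 -m handwheel '[[[0,0,0],[0,0,1],1],[[0,0,0],[0,0,2],1],[[0,0,0],[0,0,3],1],[[0,0,0],[0,0,3],1],[[0,0,0],[0,0,4],1],[[0,0,0],[0,0,4],1]]'
```

```text
t: 19.0
position: [0.5582, -0.2993, 0.0651]
tcp_rot: [[0.086, 0.996, -0.006], [0.996, -0.086, 0.004], [0.004, -0.006, -1.0]]
wrist_force: [0.6, 0.8, -1.0]
width: 0.0594
grasp_force: 30.0
t: 19.6
position: [0.5587, -0.2999, 0.0617]
tcp_rot: [[0.087, 0.996, -0.005], [0.996, -0.087, 0.004], [0.003, -0.005, -1.0]]
wrist_force: [0.9, -0.5, -1.3]
width: 0.0595
grasp_force: 30.0
```

This time there is no chamfer contact at the same depth, so it is centred. I'll release it, then look and measure.

```bash
python3 -m handwheel '[[[0,0,0],[0,0,0],0.2],[[0,0,0],[0,0,0],-0.5],[[0,0,0],[0,0,0],-0.6],[[0,0,0],[0,0,0],-0.6],[[0,0,0],[0,0,0],-0.6],[[0,0,0],[0,0,-15],-0.6],[[0,0,0],[0,0,-50],-0.2],[[0,0,0],[-30,0,-95],0.2],[[0,0,0],[-30,0,-95],0.6],[[0,0,0],[-30,0,-95],1]]'
python3 - <<'E'
from h import *
p=ctrl.camera_params("wrist"); im=ctrl.capture("wrist"); o=ctrl.get_obs(); print(o["position"],o["width"])
u,v=map(int,proj(p,[.56,-.302,.065])); print(u,v)
cv2.imwrite("pics/w7.png",cv2.resize(im[v-110:v+110,u-130:u+130],None,fx=2.7,fy=2.7,interpolation=cv2.INTER_CUBIC)[:,:,::-1])
E
```

```text
t: 20.6
position: [0.5577, -0.3315, 0.16]
tcp_rot: [[0.088, 0.996, -0.0], [0.996, -0.088, 0.0], [0.0, -0.0, -1.0]]
wrist_force: [0.3, 0.4, 0.2]
width: 0.0493
grasp_force: 0.0
[ 0.55671589 -0.33026862  0.15754185] 0.04578261425984448
317 208
```

View pics/w7.png

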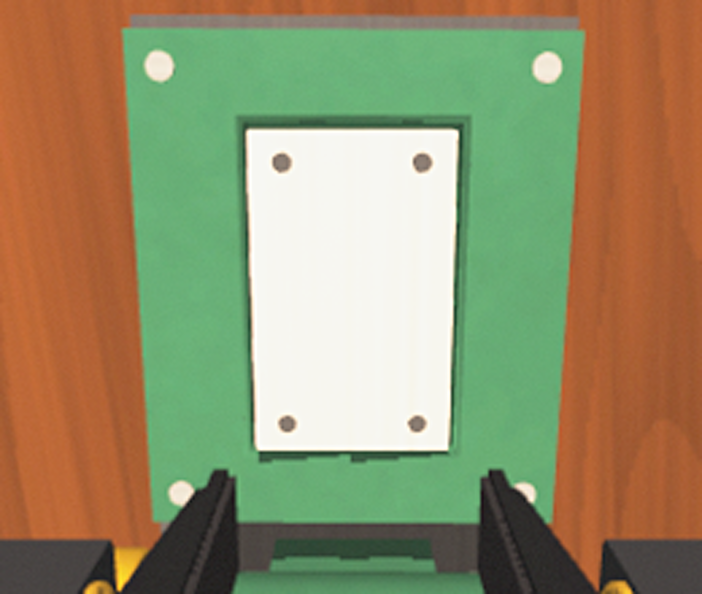

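The plate (246–458 by 128–450) is now evenly centred in the opening (238–470 by 117–460). I'll shut the fingers and press at its middle.

```bash
python3 -m handwheel '[[[0,0,0],[30,0,0],1],[[0,0,0],[30,0,0],1],[[0,0,0],[30,0,20],1],[[0,0,0],[30,0,50],1],[[0,0,0],[30,0,70],1],[[0,0,0],[30,0,82],1],[[0,0,0],[30,0,86],1],[[0,0,0],[30,0,86],1]]' 20
python3 -m handwheel '[[[0,0,0],[0,0,1],1],[[0,0,0],[0,0,2],1],[[0,0,0],[0,0,3],1],[[0,0,0],[0,0,4],1],[[0,0,0],[0,0,5],1],[[0,0,0],[0,0,5],1]]'
```

```text
t: 21.45
position: [0.5584, -0.2995, 0.0698]
tcp_rot: [[0.086, 0.996, -0.006], [0.996, -0.086, 0.004], [0.004, -0.006, -1.0]]
wrist_force: [0.1, 0.4, 0.4]
width: 0.0003
grasp_force: 0.0
t: 22.05
position: [0.559, -0.3, 0.0671]
tcp_rot: [[0.086, 0.996, -0.004], [0.996, -0.086, 0.003], [0.003, -0.005, -1.0]]
wrist_force: [-2.3, 1.2, 6.2]
width: 0.0002
grasp_force: 2.9
```

```bash
python3 -m handwheel '[[[0,0,0],[0,0,1],1],[[0,0,0],[0,0,2],1],[[0,0,0],[0,0,3],1],[[0,0,0],[0,0,4],1],[[0,0,0],[0,0,5],1],[[0,0,0],[0,0,5],1]]'; python3 -m handwheel '[[[0,0,0],[0,0,1],1],[[0,0,0],[0,0,2],1],[[0,0,0],[0,0,3],1],[[0,0,0],[0,0,3],1]]'
```

```text
t: 22.65
position: [0.5591, -0.3, 0.0629]
tcp_rot: [[0.086, 0.996, -0.004], [0.996, -0.086, 0.003], [0.003, -0.005, -1.0]]
wrist_force: [-5.0, 2.2, 9.5]
width: 0.0003
grasp_force: 4.7
t: 23.05
position: [0.5591, -0.3, 0.0603]
tcp_rot: [[0.086, 0.996, -0.005], [0.996, -0.086, 0.003], [0.003, -0.005, -1.0]]
wrist_force: [-4.8, 2.4, 10.9]
width: 0.0003
grasp_force: 5.5
```

```bash
python3 -m handwheel '[[[0,0,0],[0,0,1],1],[[0,0,0],[0,0,2],1],[[0,0,0],[0,0,4],1],[[0,0,0],[0,0,5],1],[[0,0,0],[0,0,5],1]]'
```

```text
t: 23.55
position: [0.5591, -0.3001, 0.0602]
tcp_rot: [[0.086, 0.996, -0.006], [0.996, -0.086, 0.004], [0.003, -0.006, -1.0]]
wrist_force: [-14.7, 10.3, 32.3]
width: 0.0004
grasp_force: 16.5
```

It stopped dead at z = 0.0602 with 32 N, so it is home. I'll tap both ends to be sure it is level, then retreat.

```bash
python3 -m handwheel '[[[0,0,0],[0,0,-15],1],[[0,0,0],[32,0,-15],1],[[0,0,0],[32,0,-15],1],[[0,0,0],[32,0,-7],1],[[0,0,0],[32,0,-4],1],[[0,0,0],[32,0,-2],1],[[0,0,0],[32,0,-2],1]]'
python3 -m handwheel '[[[0,0,0],[0,0,-13],1],[[0,0,0],[-32,0,-13],1],[[0,0,0],[-64,0,-13],1],[[0,0,0],[-64,0,-13],1],[[0,0,0],[-64,0,-5],1],[[0,0,0],[-64,0,-2],1],[[0,0,0],[-64,0,0],1],[[0,0,0],[-64,0,0],1]]'
python3 -m handwheel '[[[0,0,0],[0,0,-20],1],[[0,0,0],[0,0,-60],1],[[0,0,0],[0,0,-100],1],[[0,0,0],[0,0,-100],1],[[0,0,0],[0,0,-100],1]]'
python3 - <<'E'
from h import *
p=ctrl.camera_params("wrist"); im=ctrl.capture("wrist")
u,v=map(int,proj(p,[.56,-.302,.06]))
cv2.imwrite("pics/w8.png",cv2.resize(im[v-110:v+110,u-130:u+130],None,fx=2.7,fy=2.7,interpolation=cv2.INTER_CUBIC)[:,:,::-1])
E
```

```text
t: 24.25
position: [0.5625, -0.2683, 0.0602]
tcp_rot: [[0.087, 0.996, -0.005], [0.996, -0.087, 0.005], [0.004, -0.005, -1.0]]
wrist_force: [-9.9, 9.6, 28.4]
width: 0.0003
grasp_force: 14.4
t: 25.05
position: [0.5561, -0.3332, 0.0602]
tcp_rot: [[0.085, 0.996, -0.006], [0.996, -0.085, -0.0], [-0.001, -0.006, -1.0]]
wrist_force: [-12.8, 2.0, 26.9]
width: 0.0003
grasp_force: 13.6
t: 25.55
position: [0.5568, -0.3315, 0.1548]
tcp_rot: [[0.086, 0.996, -0.004], [0.996, -0.086, 0.003], [0.003, -0.004, -1.0]]
wrist_force: [0.1, -0.4, -0.1]
width: 0.0004
grasp_force: 0.0
```

View pics/w8.png

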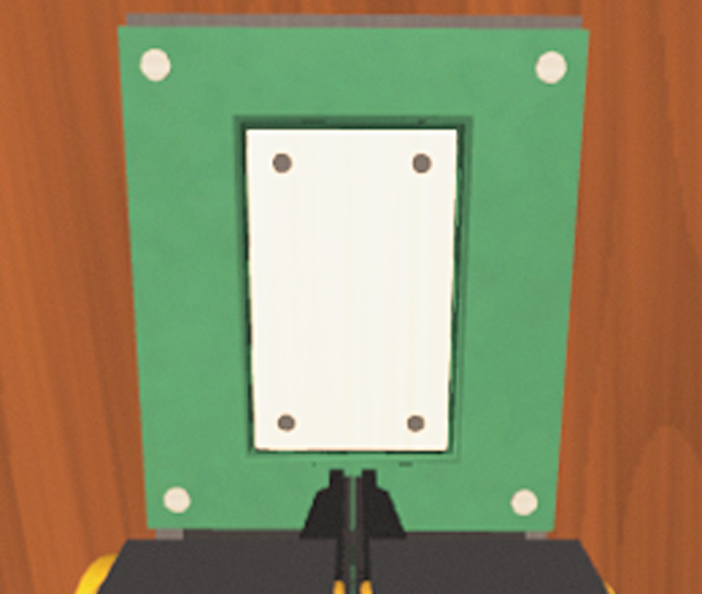

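The plate (246–458 by 128–450) sits flush within the opening's chamfer. The centre and both ends stopped at 60.2 mm, so it is level, and the arm is clear.

```bash
python3 -c "
from cell import ctrl
print(ctrl.job_done())"
```

```text
the job is handed in; nothing more can be done
None
```

I laid the cover plate flat on the mat and let go, then seated it in the housing opening, level and flush (60.2 mm at the centre and both ends); the job is handed in at about 26 s, but no verdict was returned.

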